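# Fish the long remote out of the covered bamboo tray

## Robot

A 7-joint arm with a two-finger parallel gripper is mounted at the origin on the work surface. World frame = base frame: x ahead of the robot, y to its left, z up, the work surface at z = 0. Lengths are in m, angles in rad, forces in N, time in s.
With the tool pointing down it reaches from about 0.4 to 0.875 m from the base axis. Payload 19.3 kg.
Tool frame: the origin (TCP) lies on the centre line of the jaws, within the pads' length; the fingertips stand 14 mm ahead of it and the grasp point (between the pads) lies 5 mm behind it; y points along the fingers, x is the direction in which the jaws open and shut, and the axes are right-handed (so a half turn about y gives the same grasp; the last joint's range is limited). The gripper opens to 85 mm and grips with 20 to 120 N. Pads are 22 mm wide; open, the fingers measure 114 mm over their backs; the gripper's body (76 mm by 85 mm) begins 54 mm behind the grasp point. The pads swing forward as they close: fully open they stand 13 mm farther back than shut.
Start: joints at [1.224, 0.521, -0.036, 1.599, 0.021, 1.021, -0.113], TCP at [0.171, -0.601, 0.214] pointing down, gripper open.
Joint ranges: [-2.91, 2.91], [-0.3, 2.13], [-1.5, 1.42], [0.17, 2.43], [-1.26, 4.41], [0.16, 1.93], [-2.52, 2.52]. Speed limits (rad/s): [1.89, 1.89, 2.39, 2.39, 3.01, 3.01, 3.01].

## Interface

Orientations are given as [roll, pitch, yaw] about the fixed x, y, z axes, in that order (R = Rz(yaw) Ry(pitch) Rx(roll)).
In Python, from workcell import monitor, grab_frame, workorder gives the robot as it stands.
- The arm moves only by the tool drive_tool, never from a script. Its argument "steps" is one flat list of numbers, 5 for each row, row after row: the finger opening in mm, from 0 to 85.4, then the shift along the world's x, y, z in mm, then the turn about the world's z in degrees. In form: [fingers, tx, ty, tz, twist, fingers, tx, ty, tz, twist, ...]. A call has exactly 5 rows; each row shifts and turns the commanded pose from where the row before left it; what a row does not reach is not made up. A row lasts 1/12 s, in which the tool goes at most 41.7 mm and 7.16 degrees, less where a joint would pass 70% of its speed; a pose out of reach is approached as far as the arm can. A call is refused whole if a number of a shift passes 41.7 or a number of a turn 7.16, either way. A call with a gripper value outside its range is refused whole. The fingers move at their own pace and stop on an object; "grip_force" is the grip in N (left out, the last holds). Time passes only in rows, so rows that do not move let the fingers close, or fill a call up. It gives the time, the measured TCP pose, the force and the opening at its end, in the units of the state.
- monitor.observe(): the state, without advancing time (a new reading comes with each control period).
- grab_frame(name): name is "scene" or "side" or "wrist"; returns a dict with "frame" (480x640x3 uint8, red, green, blue), "vertical_fov" (degrees; the focal length in pixels is half the picture's height over the tangent of half this angle, whatever the lens; pixels are square), "cx", "cy" (the principal point, pixels), "k1" (the pictures are not rectified: a ray, as slopes to the right and down, at radius r is drawn at 1 + k1 r^2 times it, then the intrinsics apply), "xyz" and "orientation" of the camera in the world. Camera axes: x right, y down, z forward; pixel columns grow to the right and rows downward; lengths in m; the calibration is good to about 2 mm. A picture is of the moment at which its call begins. There is no depth.
- workorder.job_done(): hands the job in, once; it reports no verdict.
The state is a dict: "clock": time; "qpos": joint angles; "qd": joint speeds; "joint_efforts": joint torques, N m; "position": TCP position; "tool_rot": TCP orientation; "force": force on the tool from outside, world axes, zero at the start; "moment": the same for the moment, N m; "grip_width": finger opening in m.
Only numpy, scipy, OpenCV 4.12 (cv2) and the standard library are available. Lean on these libraries where they do the work, as an engineer would, in place of code of your own. Each camera call takes 0.05 s, during which the arm holds its last target. There are 200 camera calls.

## Task

The soundbar remote lies inside the bamboo tray, longer than the tray's top opening and with both ends under the end covers. Take hold of it, slide it along until one end is free, tilt it up through the opening and draw it out, then finish while still holding it in the gripper in the air over the tray, completely still, with the whole remote at least 5 cm above the tray's top. Leave the vase, the dice cup, the coaster and the power strip's switch as they are.

Things in the scene. Friction and masses are not known exactly. Their poses are not given: they have to be found in the camera images.
- tray: Covered bamboo tray, fixed to the bench. Outside 306 mm long (its x) by 160 mm wide (its y) by 58 mm high; origin at the centre of its underside on the bench, z up. Walls 8 mm, floor 5 mm thick, so the inside is 290 by 144 mm. Two fixed covers, 6 mm thick (underside 52 mm, top 58 mm above the bench), close its two ends and leave one rectangular opening in the middle of the top: 150 mm along x (from -75 to +75 mm), 144 mm along y, centred on the origin.
- remote: Charcoal soundbar remote, rigid bar 200 mm long (its x) by 36 mm wide (its y) by 20 mm thick (its z), 0.09 to 0.18 kg, evenly weighted, edges slightly rounded. Origin at the centre of its underside; z points out of the button face. It is loose and lies flat on the tray's floor, buttons up, within about 0.1 rad of the tray's length, its middle seen in the opening and both ends hidden under the covers.
- remote_front (a point): Centre of the remote's end face at its +x end (by the red button), 10 mm above its underside
- remote_back (a point): Centre of the remote's end face at its -x end, 10 mm above its underside
- vase: Bystander: small green glass vase, loose, 130 mm tall, 64 mm across at its widest; origin at the centre of its underside
- dice_cup: Bystander: red plastic dice cup, loose, standing open side up, 92 mm tall, 80 mm across the rim; origin at the centre of its underside
- coaster: Bystander: round teal hard silicone coaster, loose, 96 mm across, 7 mm thick; origin at the centre of its underside
- strip: Grey power strip housing, fixed, 260 mm long (its x) by 60 by 40 mm high; origin at the centre of its underside. A toggle switch stands on its top near the +x end.
- switch_tip (a point): Tip of the red toggle lever on the power strip, which is to be left as it is
There are look-alikes about, which are no part of the job. What is shaped like the remote but pink is not meant.

How it is judged:
By the outcome, as a careful person would: the job done as asked, in the order asked, and still so for the second after the job is handed in, while the arm keeps its last pose, push and grip.
It also fails if it takes over 45 s, if anything falls off the work surface, if the arm or the gripper's body presses on something with over 40 N, if the wrist force passes 120 N, or if a joint passes its speed limit or range.

## Working session

There is one attempt and no reset: what is moved stays moved. The work goes in short steps, Python scripts to look and compute and a tool call to move; the robot and the scene stay as the last step left them, time stands still between calls to the robot, and variables do not carry over. Pictures are saved under pics/ and viewed, about 8 in all and at most 12, crops included, and the job is handed in when it is done.

Besides the shell and the picture viewer there is one more tool, called after ">>>" as name(argument=value, ...) on one line, values as JSON. drive_tool: Moves the arm, as the interface text tells. Its arguments: {"type":"object","properties":{"steps":{"type":"array"},"grip_force":{"type":"number"}},"required":["steps"]}

```bash
ls; mkdir -p pics
cat > h.py <<'E'
import numpy as np, cv2, json
from scipy.spatial.transform import Rotation as R
from workcell import monitor, grab_frame, workorder
def shot(n,save):
    f=grab_frame(n); cv2.imwrite(f'pics/{save}.png',f['frame'][:,:,::-1])
    m={k:(np.asarray(v).tolist() if not np.isscalar(v) else v) for k,v in f.items() if k!='frame'}
    json.dump(m,open(f'pics/{save}.json','w')); return f
def load(s): return json.load(open(f'pics/{s}.json'))
def cam(m):
    f=240/np.tan(np.radians(m['vertical_fov'])/2)
    o=np.array(m['orientation']); r=(R.from_euler('xyz',o) if o.shape==(3,) else R.from_matrix(o) if o.shape==(3,3) else R.from_quat(o)).as_matrix()
    return f,r,np.array(m['xyz'])
def ray(m,u,v):
    f,r,p=cam(m); d=np.array([(u-m['cx'])/f,(v-m['cy'])/f]); s=d.copy()
    for _ in range(20): s=d/(1+m['k1']*(s@s))
    return p,r@np.array([s[0],s[1],1])
def plane(m,u,v,z):
    p,d=ray(m,u,v); return p+d*(z-p[2])/d[2]
def proj(m,X):
    f,r,p=cam(m); c=r.T@(np.array(X)-p); s=c[:2]/c[2]; s=s*(1+m['k1']*(s@s)); return s*f+[m['cx'],m['cy']]
E
python3 - <<'E'
from h import *
print(monitor.observe())
for n in ['scene','side','wrist']:
    shot(n,n+'0'); print(load(n+'0'))
a=[cv2.imread(f'pics/{n}0.png') for n in ['scene','side']]
E
```

```text
pics
{'clock': 0.0, 'qpos': array([ 1.22378647,  0.52206298, -0.0363084 ,  1.60000876,  0.02120003,
        1.02112904, -0.11279781]), 'qd': array([-0.00064012,  0.00038657, -0.00011325, -0.00043299,  0.00017524,
        0.00048762,  0.00020329]), 'joint_efforts': array([-7.10916847e-04, -9.27078724e+01,  1.97996624e+00, -3.69930840e+01,
        1.79626647e-02,  7.87854544e-03,  1.62579863e-05]), 'position': array([ 0.17065286, -0.60086018,  0.21329519]), 'tool_rot': array([-1.57089459e+00,  1.21920992e-03, -1.29401075e+00]), 'force': array([-0.02299871, -0.39169848,  0.4748448 ]), 'moment': array([ 0.02429056, -0.00128622,  0.01205327]), 'grip_width': 0.08535679293746773}
{'vertical_fov': 49.139183425833295, 'cx': 316.13340078040517, 'cy': 225.9592494659738, 'k1': -0.039325819515151024, 'xyz': [0.9777182457392571, 0.6639519668289944, 0.7053052272917926], 'orientation': [-2.2471473502712294, 0.005997002839097654, 2.524916856790887]}
{'vertical_fov': 43.24695314897539, 'cx': 313.20328171685014, 'cy': 241.22191994587718, 'k1': -0.19375819190750793, 'xyz': [0.24300346035822512, 1.1051732843116935, 0.8362943748778061], 'orientation': [-2.1681265540488477, 0.01537755838888688, -2.888161513330231]}
{'vertical_fov': 64.47633978028227, 'cx': 325.00142908327825, 'cy': 244.59766650309098, 'k1': -0.029507856185870936, 'xyz': [0.2450923467310724, -0.5797535476475875, 0.3728922535189504], 'orientation': [2.837087491537767, 0.0011131221535840563, -1.2940489098371333]}
```

View pics/scene0.png

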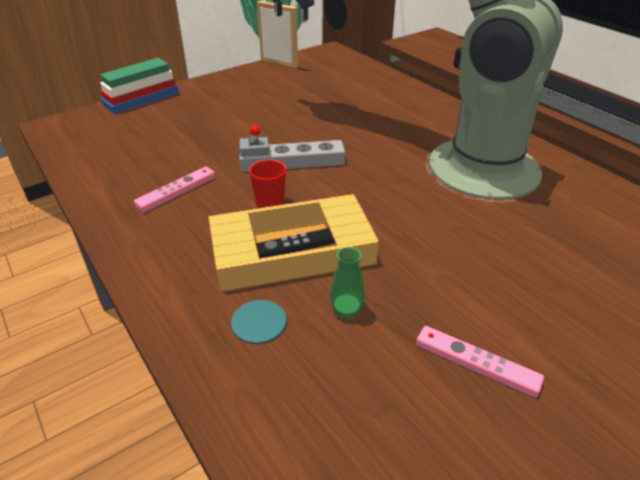

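View pics/side0.png

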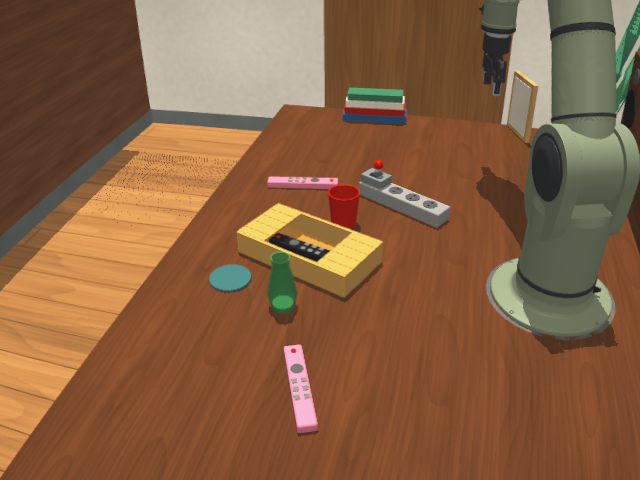

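The candidates are the pink remotes at scene px (175,188) and (480,360), and the charcoal one in the tray at (295,242). The description picks the charcoal one. The vase at (347,285), the cup at (268,183) and the strip with its switch at (256,132) stand close to the tray. I'll check the choice in a close crop.

Run:
```python
from h import *
a=cv2.imread('pics/scene0.png')[185:295,195:395]; b=cv2.imread('pics/side0.png')[195:305,220:420]
a=cv2.resize(a,None,fx=4,fy=4,interpolation=cv2.INTER_CUBIC)[:300*2]; b=cv2.resize(b,None,fx=4,fy=4,interpolation=cv2.INTER_CUBIC)
def grid(i,u0,v0):
    for k in range(0,200,20):
        cv2.putText(i,str(u0+k),(k*4,10),0,.35,(255,255,255)); cv2.line(i,(k*4,12),(k*4,20),(255,255,255))
    for k in range(0,110,10):
        cv2.putText(i,str(v0+k),(0,k*4+4),0,.35,(255,255,255))
grid(a,195,185);grid(b,220,195)
c=np.vstack([a,b]); cv2.imwrite('pics/crop0.png',cv2.resize(c,(545,600)) if 0 else c[:, :][:880])
cv2.imwrite('pics/crop0.png',cv2.resize(c,None,fx=.68,fy=.68,interpolation=cv2.INTER_AREA))
```

```text
(no output)
```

View pics/crop0.png

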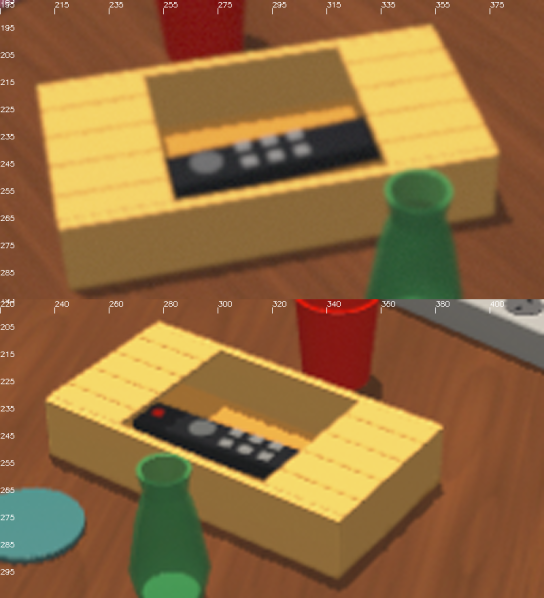

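The close crop confirms it: the bar in the tray is charcoal, and in the side view its red button is at about (277,236), towards the tray's far +x end. The vase stands close to the tray's front wall. Next I'll measure by masks.

```bash
cat > meas.py <<'E'
from h import *
np.set_printoptions(precision=4,suppress=True)
def quad(mask):
    cs,_=cv2.findContours(mask,cv2.RETR_EXTERNAL,cv2.CHAIN_APPROX_NONE); c=cv2.convexHull(max(cs,key=cv2.contourArea))
    for e in np.arange(.005,.1,.002):
        q=cv2.approxPolyDP(c,e*cv2.arcLength(c,True),True)
        if len(q)<=4: return q.reshape(-1,2).astype(float)
for n in ['scene0','side0']:
    im=cv2.imread(f'pics/{n}.png'); m=load(n); h=cv2.cvtColor(im,cv2.COLOR_BGR2HSV)
    top=cv2.inRange(h,(20,90,190),(32,255,255)); top=cv2.morphologyEx(top,cv2.MORPH_CLOSE,np.ones((5,5)))
    top[:, :150]=0; top[:150]=0; top[:,430:]=0
    q=quad(top); P=np.array([plane(m,*p,.058)[:2] for p in q])
    print(n,'top corners',q.tolist()); print(P, 'centre',P.mean(0),'sides',np.linalg.norm(P-np.roll(P,-1,0),axis=1))
    d=np.roll(P,-1,0)-P; print('yaws deg',np.degrees(np.arctan2(d[:,1],d[:,0])))
    # remote: dark pixels within the tray
    hull=np.zeros_like(top); cv2.fillConvexPoly(hull,q.astype(np.int32),255)
    dk=cv2.inRange(h,(0,0,0),(179,255,75))&hull
    dk=cv2.morphologyEx(dk,cv2.MORPH_CLOSE,np.ones((9,9))); rq=quad(dk); 
    Q=np.array([plane(m,*p,.025)[:2] for p in rq]); print(' remote quad',rq.tolist());print(Q)
    d=np.roll(Q,-1,0)-Q; print(' ',np.linalg.norm(d,axis=1),np.degrees(np.arctan2(d[:,1],d[:,0])))
    red=cv2.inRange(h,(0,120,80),(10,255,255))|cv2.inRange(h,(170,120,80),(179,255,255)); red&=hull
    n_,l,s,c=cv2.connectedComponentsWithStats(red)
    print(' red',[(s[i,4],c[i].round(1),plane(m,*c[i],.026)) for i in range(1,n_) if s[i,4]>3])
    for nm,lo,hi,z in [('vase',(45,80,20),(75,255,255),0.0),('coaster',(80,60,40),(100,255,200),.007),('cup',(0,200,60),(6,255,255),.0)]:
        k=cv2.inRange(h,lo,hi); k[:150]=0; k[:,430:]=0
        n_,l,s,c=cv2.connectedComponentsWithStats(k); i=1+np.argmax(s[1:,4]); x,y,w,hh=s[i,:4]
        print(' ',nm,s[i].tolist(),'base-mid',plane(m,x+w/2,y+hh,0)[:2],'cen',plane(m,*c[i],z if nm=='coaster' else .05)[:2])
E
python3 meas.py
```

```text
scene0 top corners [[376.0, 239.0], [218.0, 268.0], [209.0, 217.0], [352.0, 195.0]]
[[ 0.4447  0.1031]
 [ 0.7274 -0.0008]
 [ 0.6734 -0.1463]
 [ 0.3918 -0.0374]] centre [ 0.5593 -0.0204] sides [0.3011 0.1552 0.3019 0.1501]
yaws deg [ -20.1791 -110.3544  158.8604   69.371 ]
 remote quad [[333.0, 240.0], [259.0, 255.0], [257.0, 246.0], [326.0, 229.0]]
[[ 0.4894  0.0265]
 [ 0.6328 -0.0212]
 [ 0.6225 -0.0466]
 [ 0.4802 -0.0099]]
  [0.1512 0.0274 0.147  0.0376] [ -18.4161 -112.1981  165.5391   75.7443]
 red []
  vase [330, 248, 34, 70, 1820] base-mid [0.5787 0.1879] cen [0.5582 0.1596]
  coaster [232, 301, 54, 42, 1812] base-mid [0.7332 0.1453] cen [0.7126 0.1092]
  cup [249, 161, 37, 46, 1338] base-mid [ 0.5224 -0.175 ] cen [ 0.5056 -0.1941]
side0 top corners [[238.0, 231.0], [280.0, 204.0], [381.0, 242.0], [344.0, 276.0]]
[[ 0.7251 -0.0005]
 [ 0.6648 -0.1419]
 [ 0.3902 -0.0319]
 [ 0.4456  0.1117]] centre [ 0.5564 -0.0157] sides [0.1537 0.2959 0.154  0.3011]
yaws deg [-113.0657  158.1723   68.886   -21.8753]
 remote quad [[269.0, 239.0], [278.0, 233.0], [328.0, 251.0], [315.0, 260.0]]
[[ 0.66   -0.0313]
 [ 0.6466 -0.0613]
 [ 0.5105 -0.0151]
 [ 0.5311  0.0263]]
  [0.0328 0.1437 0.0463 0.1412] [-114.001   161.2829   63.5774  -24.0809]
 red [(np.int32(12), array([277.8, 236.1]), array([ 0.6425, -0.0468,  0.026 ]))]
  vase [268, 252, 29, 61, 1341] base-mid [0.5593 0.1923] cen [0.5704 0.1578]
  coaster [209, 265, 42, 27, 874] base-mid [0.6924 0.1527] cen [0.7073 0.113 ]
  cup [328, 184, 32, 44, 1103] base-mid [ 0.5026 -0.1575] cen [ 0.5116 -0.1899]
```

>>> drive_tool(steps=[60,20,29,2,-1.75,60,20,29,2,-1.75,60,20,29,2,-1.75,60,20,29,2,-1.75,60,20,29,2,-1.75], grip_force=40)

```text
clock: 0.57
position: [0.2713, -0.4546, 0.2238]
tool_rot: [-1.571, 0.0, -1.448]
force: [1.2, -0.5, -0.8]
grip_width: 0.0597
```

>>> drive_tool(steps=[60,20,29,2,-1.75,60,20,29,2,-1.75,60,20,29,2,-1.75,60,20,29,2,-1.75,60,20,29,2,-1.75])

```text
clock: 0.98
position: [0.3713, -0.3096, 0.234]
tool_rot: [-1.571, -0.0, -1.601]
force: [1.3, -0.7, 0.0]
grip_width: 0.06
```

>>> drive_tool(steps=[60,20,29,2,-1.75,60,20,29,2,-1.75,60,20,29,2,-1.75,60,20,29,2,-1.75,60,20,29,2,-1.75])

```text
clock: 1.4
position: [0.4714, -0.1646, 0.244]
tool_rot: [-1.571, -0.0, -1.754]
force: [1.1, -0.8, 0.8]
grip_width: 0.0598
```

>>> drive_tool(steps=[60,20,29,2,-1.75,60,20,29,2,-1.75,60,20,29,2,-1.75,60,20,29,2,-1.75,60,0,0,0,0])

```text
clock: 1.82
position: [0.5535, -0.0435, 0.2518]
tool_rot: [-1.571, 0.003, -1.87]
force: [0.0, 1.1, -0.4]
grip_width: 0.0593
```

Run:
```python
from h import *
s=monitor.observe(); print(s['clock'],s['position'],np.degrees(s['tool_rot']),s['qpos'],s['force'],s['grip_width'])
shot('wrist','wrist1')
```

```text
1.8167 [ 0.55351478 -0.0435259   0.25182532] [ -89.98503901    0.17119464 -107.12160729] [ 0.10831999  0.37435721 -0.1795653   1.7362561   0.072819    1.03633362
 -1.96573186] [ 0.04055924  1.14161793 -0.35106748] 0.05928174503516507
```

View pics/wrist1.png

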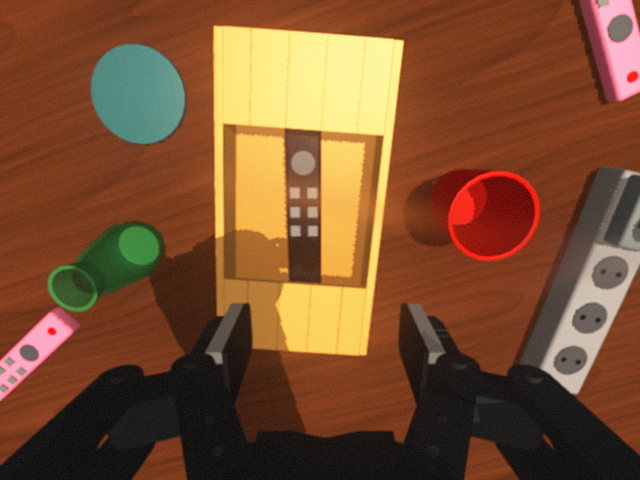

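The wrist view shows the charcoal remote in the opening at u 286–321, v 130–283. The tray's opening corners are at about (224,124), (384,136), (366,288) and (224,281). The vase at (105,265) and the cup at (490,215) stand clear at the sides.

Run:
```python
from h import *
np.set_printoptions(precision=4,suppress=True)
m=load('wrist1'); im=cv2.imread('pics/wrist1.png'); h=cv2.cvtColor(im,cv2.COLOR_BGR2HSV)
# tray top corners (by eye from the view, z=.058) and opening corners
T=np.array([plane(m,*p,.058)[:2] for p in [(214,26),(403,40),(366,355)]]); print('outer',T)
O=np.array([plane(m,*p,.058)[:2] for p in [(224,124),(384,136),(366,288),(224,281)]]); print('opening',O,O.mean(0))
d=np.roll(O,-1,0)-O; print(np.linalg.norm(d,axis=1),np.degrees(np.arctan2(d[:,1],d[:,0])))
dT=np.diff(T,axis=0); print(np.linalg.norm(dT,axis=1),np.degrees(np.arctan2(dT[:,1],dT[:,0])), (T[0]+T[2])/2)
# remote edges per row: grey, dark & unsaturated
L=[];Rr=[]
for v in range(145,272,3):
    k=(im[v,260:345].max(1)<75)|((h[v,260:345,1]<60))
    i=np.where(k)[0]
    if len(i)>10: L.append(plane(m,260+i[0]-.5,v,.025)[:2]);Rr.append(plane(m,260+i[-1]+.5,v,.025)[:2])
for P in (L,Rr):
    P=np.array(P); x,y,x0,y0=cv2.fitLine(P.astype(np.float32),cv2.DIST_HUBER,0,.001,.001).ravel(); print('edge yaw',np.degrees(np.arctan2(y,x)),'pt',x0,y0)
L,Rr=np.array(L),np.array(Rr); print('width',np.linalg.norm(np.median(L-Rr,axis=0)),'mid',((L+Rr)/2).mean(0))
```

```text
outer [[ 0.7313 -0.0002]
 [ 0.6743 -0.148 ]
 [ 0.3899 -0.0379]]
opening [[ 0.6554  0.0204]
 [ 0.6034 -0.1129]
 [ 0.4655 -0.0585]
 [ 0.5147  0.0761]] [ 0.5597 -0.0187]
[0.1431 0.1483 0.1433 0.1514] [-111.3067  158.4592   69.9248  -21.5887]
[0.1584 0.305 ] [-111.0869  158.8457] [ 0.5606 -0.0191]
edge yaw -19.850868 pt 0.5181397 0.008307009
edge yaw -11.062233 pt 0.5155728 -0.021932043
width 0.031254611361189163 mid [ 0.5157 -0.0064]
```

Run:
```python
from h import *
np.set_printoptions(precision=4,suppress=True)
m=load('wrist1')
for z in (.025,):
    A=[plane(m,*p,z)[:2] for p in [(286,132),(289,278),(321.5,132),(321.5,278)]]
    print(A,[np.degrees(np.arctan2(*(a-b)[::-1])) for a,b in ((A[0],A[1]),(A[2],A[3]))],np.linalg.norm(A[0]-A[2]))
c=np.array([.56,-.019]); t=np.radians(-21.2); u=np.array([np.cos(t),np.sin(t)]); v=np.array([-u[1],u[0]])
f=lambda p:((p-c)@u,(p-c)@v)
print([f(a) for a in A],'red',f(np.array([.6425,-.0468])))
for x in (.035,.04,.045): print(x,c+u*x)
```

```text
[array([ 0.633 , -0.0268]), array([0.4866, 0.0197]), array([ 0.6227, -0.0599]), array([ 0.4762, -0.0143])] [np.float64(-17.621859907620696), np.float64(-17.276865729115855)] 0.03467182731147112
[(np.float64(0.07086518205486844), np.float64(0.019117652494560253)), (np.float64(-0.08244207594003626), np.float64(0.009531098399286377)), (np.float64(0.0732998446985566), np.float64(-0.01546858793321542)), (np.float64(-0.07985371565862628), np.float64(-0.02597167801850743))] red (np.float64(0.08696987664856184), np.float64(0.003915425357981343))
0.035 [ 0.5926 -0.0317]
0.04 [ 0.5973 -0.0335]
0.045 [ 0.602  -0.0353]
```

>>> drive_tool(steps=[60,15,6,0,0,60,15,6,0,0,60,16,4,0,0,60,0,0,0,0,60,0,0,0,0])

```text
clock: 2.28
position: [0.5965, -0.0348, 0.2513]
tool_rot: [-1.572, -0.0, -1.875]
force: [-0.7, -0.4, -0.1]
grip_width: 0.06
```

>>> drive_tool(steps=[60,1,1,-30,0,60,0,0,-35,0,60,0,0,-35,0,60,0,0,-35,0,60,0,0,-30,0])

```text
clock: 2.7
position: [0.5963, -0.0343, 0.0851]
tool_rot: [-1.572, -0.001, -1.875]
force: [0.4, 0.6, -0.7]
grip_width: 0.0603
```

>>> drive_tool(steps=[60,0,0,-25,0,60,0,0,-18,0,60,0,0,-12,0,60,0,0,-7,0,60,0,0,0,0])

```text
clock: 3.12
position: [0.597, -0.0336, 0.0242]
tool_rot: [-1.572, -0.001, -1.875]
force: [-0.1, 0.8, -0.4]
grip_width: 0.0604
```

Close on it.

>>> drive_tool(steps=[30,0,0,0,0,30,0,0,0,0,30,0,0,0,0,30,0,0,0,0,30,0,0,0,0], grip_force=30)

```text
clock: 3.53
position: [0.5981, -0.0332, 0.0255]
tool_rot: [-1.57, 0.0, -1.874]
force: [0.3, 0.2, -0.6]
grip_width: 0.0299
```

Run:
```python
from h import *
s=monitor.observe(); print(s['clock'],s['position'],s['force'],s['moment'],s['grip_width'])
```

```text
3.5333 [ 0.59808304 -0.03322756  0.0254961 ] [ 0.34633585  0.15277671 -0.63021697] [0.06015308 0.01617866 0.02170321] 0.029913205484997284
```

Run:
```python
from h import *
a=shot('wrist','w2')['frame'][100:480,120:520]; b=shot('scene','s2')['frame'][170:300,190:400]
b=cv2.resize(b,(400,248)); cv2.imwrite('pics/c2.png',np.vstack([a,b])[:600,:,::-1])
```

```text
(no output)
```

View pics/c2.png

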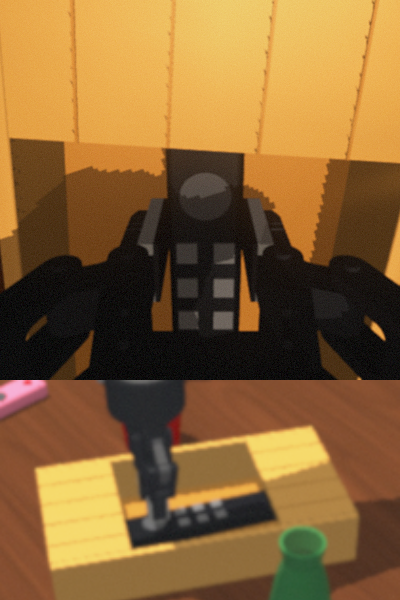

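The wrist crop shows the fingers straddling the remote, near its round button at (205,197), with a gap still visible on each side. I'll close further.

>>> drive_tool(steps=[15,0,0,0,0,15,0,0,0,0,15,0,0,0,0,15,0,0,0,0,15,0,0,0,0], grip_force=30)

```text
clock: 4.05
position: [0.5977, -0.0332, 0.0248]
tool_rot: [-1.571, -0.0, -1.874]
force: [-1.0, 0.8, -0.5]
grip_width: 0.0151
```

Run:
```python
from h import *
a=shot('wrist','w3')['frame'][100:480,120:520]; b=shot('scene','s3')['frame'][190:275,220:360]
b=cv2.resize(b,(400,243),interpolation=cv2.INTER_CUBIC); cv2.imwrite('pics/c3.png',np.vstack([a,b])[:600,:,::-1])
s=monitor.observe(); print(s['joint_efforts'],s['grip_width'],s['position'])
```

```text
[-2.85777103e-03 -9.99184728e+01 -2.53890194e-01 -2.51860660e+01
  1.19423226e-02  2.00308845e-03  1.92393736e-05] 0.01465901103392734 [ 0.59774744 -0.0332224   0.02486837]
```

View pics/c3.png

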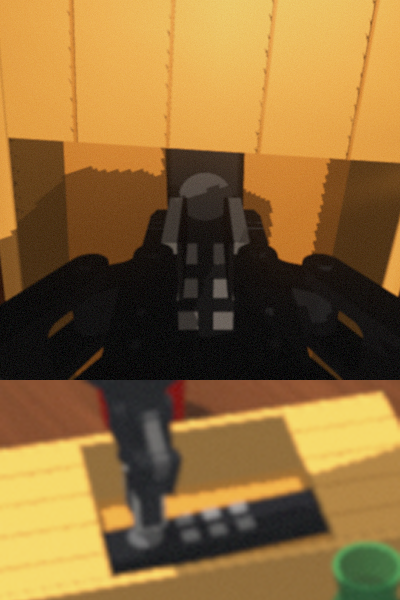

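The fingertips have closed above the remote: they show over the button face at crop (183–228,200). So the tips stand higher than I assumed. I'll check their height by rays.

Run:
```python
from h import *
np.set_printoptions(precision=4,suppress=True)
m=load('s3'); T=monitor.observe()['position']
for z in (-.02,0,.01,.025,.04): print('scene px of z',z,proj(m,[T[0],T[1],z]))
w=load('w3')
for z in (.01,.025,.04): print('wrist px',z,proj(w,[T[0],T[1],z])-[120,100])
```

```text
scene px of z -0.02 [272.5284 261.5345]
scene px of z 0 [271.9497 254.2133]
scene px of z 0.01 [271.6554 250.4868]
scene px of z 0.025 [271.2076 244.8126]
scene px of z 0.04 [270.7521 239.0346]
wrist px 0.01 [206.1764 187.3852]
wrist px 0.025 [206.266  200.6348]
wrist px 0.04 [206.3713 216.2261]
```

>>> drive_tool(steps=[55,0,0,0,0,55,0,0,0,0,55,0,0,0,0,55,0,0,-2,0,55,0,0,-2,0])

```text
clock: 4.57
position: [0.5978, -0.0332, 0.0208]
tool_rot: [-1.571, 0.0, -1.874]
force: [-0.4, -0.3, -1.2]
grip_width: 0.0548
```

>>> drive_tool(steps=[55,0,0,-1,0,55,0,0,-1,0,55,0,0,0,0,55,0,0,0,0,55,0,0,0,0])

```text
clock: 4.98
position: [0.5978, -0.0332, 0.0189]
tool_rot: [-1.571, 0.0, -1.874]
force: [0.4, 0.6, 0.9]
grip_width: 0.055
```

Run:
```python
from h import *
f=shot('scene','s4'); g=shot('side','d4'); s=monitor.observe(); print(s['position'],s['force'],s['grip_width'])
a=cv2.resize(f['frame'][180:265,220:350],(780,510),interpolation=cv2.INTER_CUBIC)
cv2.imwrite('pics/c4.png',a[:,:,::-1])
for z in (.005,.02,.04,.058): print(z,(proj(load('s4'),[*s['position'][:2],z])-[220,180])*6)
```

```text
[ 0.59782817 -0.03320901  0.01895703] [-0.56178281 -0.25477229  0.22471514] 0.05476042476179279
0.005 [310.63290894 434.24920104]
0.02 [307.95966287 400.4073608 ]
0.04 [304.32337566 354.32203721]
0.058 [300.97838119 311.87548172]
```

View pics/c4.png

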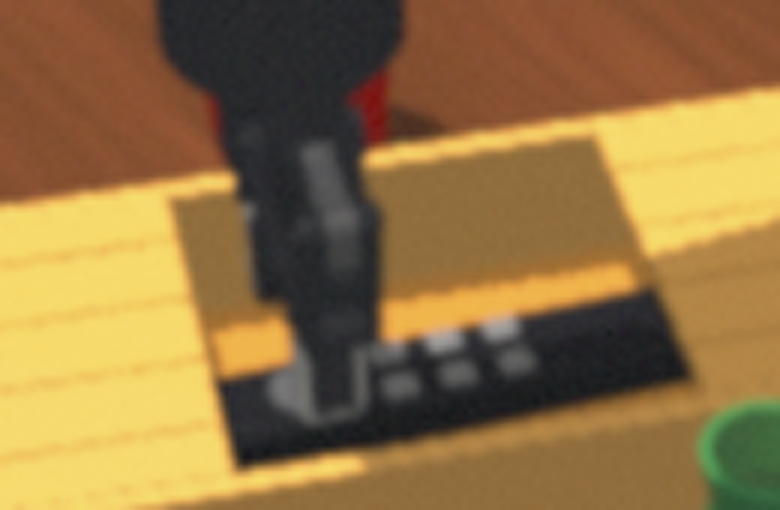

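Run:
```python
from h import *
s=monitor.observe(); T=s['position']; m=load('s4'); j=np.array([.30,.954])
for o in (.0275,.035):
  for z in (.005,.02,.03,.04): print(o,z,(proj(m,[*(T[:2]+j*o),z])-[220,180])*6)
```

```text
0.0275 0.005 [331.10113092 487.18585973]
0.0275 0.02 [328.55930196 453.15933785]
0.0275 0.03 [326.83986295 430.12346712]
0.0275 0.04 [325.10012979 406.80058646]
0.035 0.005 [336.82555639 501.98698117]
0.035 0.02 [334.32190466 467.91262432]
0.035 0.03 [332.62813046 444.84220042]
0.035 0.04 [330.91423324 421.48255284]
```

The tips stand about 20 mm higher than the stated tool geometry: they read about z = 37 mm with TCP z at 19 mm, and the jaws closed over the remote without touching it. I'll lower in small steps and watch the force.

>>> drive_tool(steps=[55,0,0,-3,0,55,0,0,-3,0,55,0,0,-3,0,55,0,0,0,0,55,0,0,0,0])

```text
clock: 5.5
position: [0.5976, -0.0332, 0.0096]
tool_rot: [-1.571, -0.0, -1.874]
force: [-0.3, -0.3, 0.0]
grip_width: 0.0551
```

>>> drive_tool(steps=[55,0,0,-2,0,55,0,0,-2,0,55,0,0,-2,0,55,0,0,0,0,55,0,0,0,0])

```text
clock: 5.92
position: [0.5977, -0.0332, 0.0038]
tool_rot: [-1.571, -0.0, -1.874]
force: [-0.2, 0.3, 0.1]
grip_width: 0.0548
```

>>> drive_tool(steps=[55,0,0,-2,0,55,0,0,-2,0,55,0,0,-2,0,55,0,0,0,0,55,0,0,0,0])

```text
clock: 6.33
position: [0.5976, -0.0332, -0.0023]
tool_rot: [-1.571, -0.0, -1.874]
force: [0.2, 0.2, 0.2]
grip_width: 0.055
```

>>> drive_tool(steps=[55,0,0,-2,0,55,0,0,-2,0,55,0,0,0,0,55,0,0,0,0,55,0,0,0,0])

```text
clock: 6.75
position: [0.5978, -0.0332, -0.0061]
tool_rot: [-1.571, 0.0, -1.874]
force: [0.5, -0.8, -0.2]
grip_width: 0.055
```

Run:
```python
from h import *
s=monitor.observe(); print(s['position'],s['force'],s['grip_width'])
a=shot('wrist','w5')['frame'][100:480,120:520]; b=shot('scene','s5')['frame'][190:275,220:360]
b=cv2.resize(b,(400,243),interpolation=cv2.INTER_CUBIC); cv2.imwrite('pics/c5.png',np.vstack([a,b])[:600,:,::-1])
```

```text
[ 0.59776731 -0.03321436 -0.00612132] [ 0.50703695 -0.76272972 -0.249079  ] 0.05504349552091519
```

View pics/c5.png

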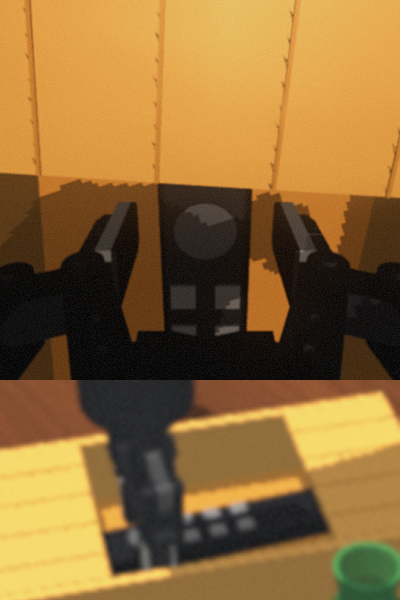

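The fingers now straddle the remote, with tips at crop (125,205) and (285,205) and the remote at u 160–250. Closing.

>>> drive_tool(steps=[20,0,0,0,0,20,0,0,0,0,20,0,0,0,0,20,0,0,0,0,20,0,0,0,0], grip_force=30)

```text
clock: 7.27
position: [0.5978, -0.0332, -0.0059]
tool_rot: [-1.571, 0.0, -1.874]
force: [-1.5, 0.3, 5.8]
grip_width: 0.035
```

>>> drive_tool(steps=[20,0,0,1,0,20,-7,2.5,0,0,20,-9,3.5,0,0,20,-8,3,0,0,20,0,0,0,0])

```text
clock: 7.68
position: [0.5718, -0.0234, -0.0053]
tool_rot: [-1.572, -0.0, -1.873]
force: [0.0, -0.4, -2.2]
grip_width: 0.0352
```

>>> drive_tool(steps=[20,-5,2,0,0,20,-4,1.5,0,0,20,-3,1,0,0,20,0,0,0,0,20,0,0,0,0])

```text
clock: 8.1
position: [0.5618, -0.0197, -0.0051]
tool_rot: [-1.571, 0.0, -1.874]
force: [0.7, -0.6, -0.9]
grip_width: 0.0354
```

>>> drive_tool(steps=[52,0,0,0,0,52,0,0,0,0,52,0,0,0,0,52,9,-3,0,0,52,9,-3,0,0])

```text
clock: 8.52
position: [0.5806, -0.0259, -0.0049]
tool_rot: [-1.571, 0.0, -1.874]
force: [-0.4, -0.4, 0.1]
grip_width: 0.0518
```

>>> drive_tool(steps=[52,8.5,-2.5,0,0,52,0,0,0,0,52,0,0,0,0,52,0,0,0,0,52,0,0,0,0])

```text
clock: 8.93
position: [0.5879, -0.0281, -0.0052]
tool_rot: [-1.571, -0.0, -1.874]
force: [0.2, 0.1, 0.2]
grip_width: 0.0522
```

Run:
```python
from h import *
s=monitor.observe(); print(s['position'],s['force'],s['grip_width'])
a=shot('wrist','w6')['frame'][100:480,120:520]; b=shot('side','d6')['frame'][195:280,230:370]
b=cv2.resize(b,(400,243),interpolation=cv2.INTER_CUBIC); cv2.imwrite('pics/c6.png',np.vstack([a,b])[:600,:,::-1])
```

```text
[ 0.58787985 -0.0281058  -0.00519594] [0.15628677 0.06864509 0.1920376 ] 0.05216577985309404
```

View pics/c6.png

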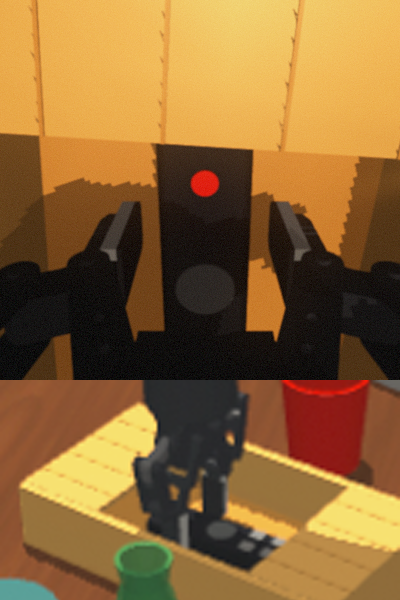

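The red button is now in the opening at crop (205,183), and the remote's front end is close to the cover edge at v≈145.

Run:
```python
from h import *
np.set_printoptions(precision=4,suppress=True)
m=load('w6'); c=np.array([.56,-.019]); t=np.radians(-21.2); u=np.array([np.cos(t),np.sin(t)]); v=np.array([-u[1],u[0]])
f=lambda p:np.array([(p-c)@u,(p-c)@v])
for n,p,z in [('red',(205,183),.025),('topend L',(158,145),.025),('topend R',(253,151),.025),('cover edge',(100,141),.058),('L',(163,300),.025),('R',(246,300),.025)]:
    print(n,f(plane(m,p[0]+120,p[1]+100,z)[:2]))
s=monitor.observe(); print('tcp',f(s['position'][:2]))
# pink remotes: button offset from end, from scene0 (lying on bench, top z=.02)
im=cv2.imread('pics/side0.png'); h=cv2.cvtColor(im,cv2.COLOR_BGR2HSV); m=load('side0')
k=cv2.inRange(h,(150,40,120),(176,255,255)); k[:320]=0
y,x=np.where(k); P=np.array([plane(m,a,b,.02)[:2] for a,b in zip(x,y)]); 
r=cv2.inRange(h,(0,150,120),(8,255,255)); r[:335]=0; r[370:]=0; yy,xx=np.where(r); B=plane(m,xx.mean(),yy.mean(),.02)[:2]
q=cv2.boxPoints(cv2.minAreaRect(P.astype(np.float32)*1000)); print(q,B*1000)
```

```text
red [0.0509 0.0036]
topend L [0.0644 0.0213]
topend R [ 0.0644 -0.0127]
cover edge [0.0752 0.0331]
L [-0.0023  0.0174]
R [-0.     -0.0167]
tcp [0.0294 0.0017]
[[407.2535 485.6092]
 [490.953  292.9178]
 [523.9675 307.2584]
 [440.2681 499.9497]] [501.7025 312.8941]
```

>>> drive_tool(steps=[20,0,0,0,0,20,0,0,0,0,20,0,0,0,0,20,0,0,0,0,20,0,0,1,0], grip_force=30)

```text
clock: 9.45
position: [0.5881, -0.0281, -0.0042]
tool_rot: [-1.571, -0.0, -1.874]
force: [-0.2, 0.2, -1.8]
grip_width: 0.0354
```

>>> drive_tool(steps=[20,-3,1,0,0,20,-2,0.5,0,0,20,0,0,0,0,20,0,0,0,0,20,0,0,0,0])

```text
clock: 9.87
position: [0.5833, -0.0267, -0.0042]
tool_rot: [-1.571, 0.0, -1.874]
force: [-0.6, -0.2, -2.1]
grip_width: 0.0351
```

>>> drive_tool(steps=[20,-0.8,0.3,7,0,20,-0.8,0.2,7,0,20,-1.5,0.5,7,0,20,-1.5,0.4,7,0,20,0,0,0,0])

```text
clock: 10.28
position: [0.5791, -0.0253, 0.0256]
tool_rot: [-1.569, 0.001, -1.874]
force: [-0.9, -0.1, -2.6]
grip_width: 0.0353
```

Run:
```python
from h import *
s=monitor.observe(); print(s['position'],s['force'],s['moment'],s['grip_width'])
a=shot('scene','s7')['frame'][170:280,200:390]; b=shot('side','d7')['frame'][190:300,225:415]
c=[cv2.resize(i,(518,300),interpolation=cv2.INTER_CUBIC) for i in (a,b)]; cv2.imwrite('pics/c7.png',np.vstack(c)[:,:,::-1])
```

```text
[ 0.57910007 -0.02527271  0.02559446] [-0.8940931  -0.08148957 -2.59803099] [-0.04370552 -0.07237001 -0.03487517] 0.03532323662506953
```

View pics/c7.png

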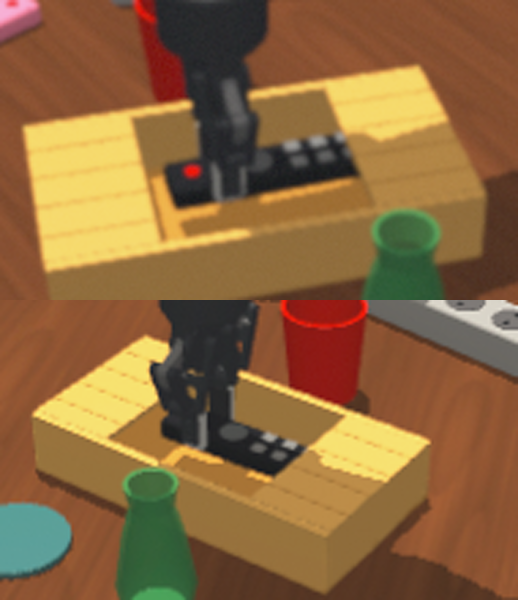

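The remote is up 30 mm, still nearly level and close to the cover's underside. Continuing the lift lets the cover turn it in the jaws. I'll ease the grip to 22 N and watch the force.

>>> drive_tool(steps=[20,-1,0.3,5,0,20,-1,0.3,5,0,20,-1,0.3,5,0,20,0,0,0,0,20,0,0,0,0], grip_force=22)

```text
clock: 10.8
position: [0.5757, -0.0244, 0.0392]
tool_rot: [-1.57, 0.0, -1.874]
force: [0.5, -0.5, -2.0]
grip_width: 0.0351
```

Run:
```python
from h import *
s=monitor.observe(); print(s['position'],s['force'],s['moment'],s['grip_width'])
```

```text
[ 0.57574651 -0.02440901  0.03922256] [ 0.45732512 -0.52450331 -2.01444839] [-0.08178315 -0.18793406 -0.0209735 ] 0.03514843794942044
```

>>> drive_tool(steps=[20,-1.5,0.5,5,0,20,-1.5,0.5,5,0,20,-1.5,0.5,4,0,20,0,0,0,0,20,0,0,0,0])

```text
clock: 11.22
position: [0.5712, -0.0229, 0.0532]
tool_rot: [-1.57, 0.0, -1.874]
force: [0.5, -0.2, -2.0]
grip_width: 0.0352
```

Run:
```python
from h import *
s=monitor.observe(); print(s['position'],s['force'],s['moment'],s['grip_width'])
f=shot('wrist','w8'); m=load('w8'); h=cv2.cvtColor(f['frame'],cv2.COLOR_RGB2HSV)
k=cv2.inRange(h,(0,150,120),(8,255,255)); n,l,st,c=cv2.connectedComponentsWithStats(k); print([(st[i,4],st[i,2:4],c[i].round(1)) for i in range(1,n) if st[i,4]>50])
# where the red button's ray meets the vertical plane through the remote's axis
a=np.array([.951,-.309]); T=s['position']
for i in range(1,n):
    if 50<st[i,4]<3000:
        p,d=ray(m,*c[i]); 
        for z in (.05,.06,.07,.08,.09,.1): X=p+d*(z-p[2])/d[2]; print(z,'ahead of tcp',(X[:2]-T[:2])@a)
m2=load('w6')
```

```text
[ 0.57123629 -0.0228721   0.05324299] [ 0.53650923 -0.17768948 -2.01773365] [-0.07949618 -0.1934819  -0.05519687] 0.03523598774213168
[(np.int32(569), array([29, 25], dtype=int32), array([325.1, 290. ]))]
0.05 ahead of tcp 0.0037850830653547458
0.06 ahead of tcp 0.008286236615932665
0.07 ahead of tcp 0.012787390166510482
0.08 ahead of tcp 0.0172885437170884
0.09 ahead of tcp 0.021789697267666212
0.1 ahead of tcp 0.026290850818244133
```

Run:
```python
from h import *
a=shot('scene','s8')['frame'][160:280,200:390]; b=shot('side','d8')['frame'][180:300,225:415]; w=cv2.imread('pics/w8.png')[100:480,170:480,::-1]
c=np.vstack([cv2.resize(i,(475,300),interpolation=cv2.INTER_CUBIC) for i in (a,b)]); w=cv2.resize(w,(310,380)); w=np.vstack([w,np.zeros((220,310,3),np.uint8)])
cv2.imwrite('pics/c8.png',np.hstack([c,w])[:,:,::-1])
```

```text
(no output)
```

View pics/c8.png

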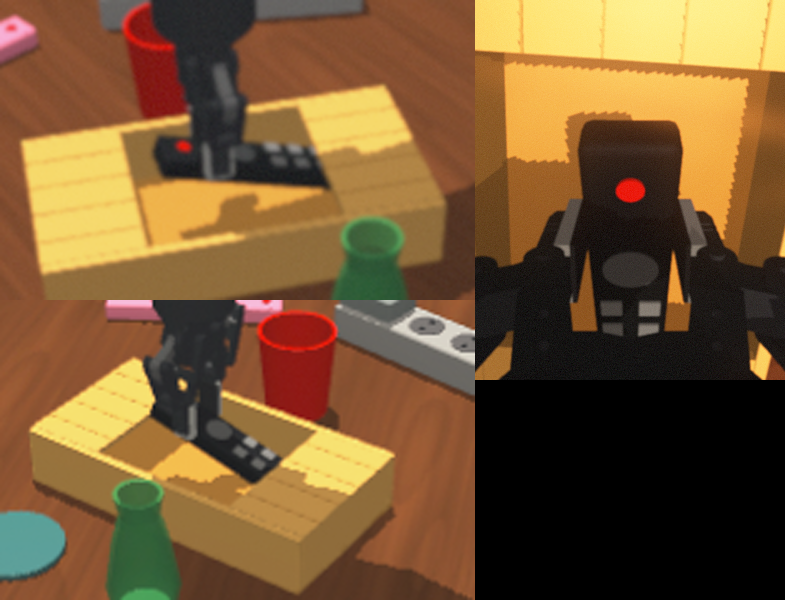

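The remote is now tilted: its front end is up and free of the +x cover (wrist crop (630,125)), and its back is still under the −x cover (scene crop (325,180)). I'll draw it out along its axis.

>>> drive_tool(steps=[20,4,-1.3,1.5,0,20,7.5,-2.4,2.8,0,20,7.5,-2.4,2.8,0,20,7.5,-2.4,2.8,0,20,0,0,0,0], grip_force=30)

```text
clock: 11.78
position: [0.5998, -0.0322, 0.0635]
tool_rot: [-1.569, 0.0, -1.875]
force: [-0.5, -1.0, -1.2]
grip_width: 0.0349
```

>>> drive_tool(steps=[20,7.5,-2.4,3,0,20,9,-3,3.5,0,20,9,-3,3.5,0,20,7.5,-2.4,3,0,20,0,0,0,0])

```text
clock: 12.2
position: [0.6323, -0.0428, 0.0763]
tool_rot: [-1.569, 0.0, -1.875]
force: [2.4, -0.7, -1.4]
grip_width: 0.0351
```

>>> drive_tool(steps=[20,7.5,-2.4,3,0,20,9,-3,3.5,0,20,7.5,-2.4,3,0,20,0,0,0,0,20,0,0,0,0])

```text
clock: 12.62
position: [0.6546, -0.05, 0.0851]
tool_rot: [-1.571, 0.0, -1.874]
force: [-1.1, 0.2, -1.3]
grip_width: 0.0355
```

Run:
```python
from h import *
s=monitor.observe(); print(s['position'],s['force'],s['moment'],s['grip_width'])
a=shot('scene','s9')['frame'][160:280,200:390]; b=shot('side','d9')['frame'][180:300,225:415]; w=shot('wrist','w9')['frame'][100:480,170:480]
c=np.vstack([cv2.resize(i,(475,300),interpolation=cv2.INTER_CUBIC) for i in (a,b)]); w=np.vstack([w,np.zeros((220,310,3),np.uint8)])
cv2.imwrite('pics/c9.png',np.hstack([c,w])[:,:,::-1])
```

```text
[ 0.6546377 -0.0499929  0.0851499] [-1.0772596   0.20595312 -1.3306791 ] [-0.02927398 -0.03636152  0.04266764] 0.03549865014043911
```

The draw is finished. The force is now only the remote's weight, and by geometry the back end has cleared the cover edge by more than 10 mm. Lifting.

>>> drive_tool(steps=[20,0,0,5,0,20,0,0,10,0,20,0,0,12,0,20,0,0,14,0,20,0,0,16,0], grip_force=40)

```text
clock: 13.18
position: [0.6546, -0.05, 0.1439]
tool_rot: [-1.571, 0.0, -1.874]
force: [0.7, -0.1, -1.7]
grip_width: 0.0345
```

>>> drive_tool(steps=[20,-4,1,18,0,20,-6,2,20,0,20,-6,2,20,0,20,-6,2,20,0,20,-6,2,20,0])

```text
clock: 13.6
position: [0.6263, -0.0409, 0.2428]
tool_rot: [-1.57, 0.0, -1.874]
force: [0.2, 0.1, -0.9]
grip_width: 0.0347
```

>>> drive_tool(steps=[20,-5,1.5,18,0,20,-4,1,16,0,20,0,0,12,0,20,0,0,8,0,20,0,0,4,0])

```text
clock: 14.02
position: [0.6179, -0.0385, 0.3004]
tool_rot: [-1.569, 0.001, -1.874]
force: [-0.1, 0.2, -1.6]
grip_width: 0.0345
```

>>> drive_tool(steps=[20,0,0,0,0,20,0,0,0,0,20,0,0,0,0,20,0,0,0,0,20,0,0,0,0])

```text
clock: 14.43
position: [0.6175, -0.0385, 0.2977]
tool_rot: [-1.572, -0.0, -1.874]
force: [-1.3, -0.4, -1.1]
grip_width: 0.0347
```

Run:
```python
from h import *
s=monitor.observe(); print(s['clock'],s['position'],s['force'],s['grip_width'],np.abs(s['qd']).max())
a=shot('scene','s10')['frame'][0:300,120:440]; b=shot('side','d10')['frame'][40:340,150:470]
h=np.hstack([cv2.resize(i,(400,375),interpolation=cv2.INTER_CUBIC) for i in (a,b)]); cv2.imwrite('pics/c10.png',h[:,:,::-1])
```

```text
14.4333 [ 0.61750807 -0.03850597  0.29772041] [-1.26650166 -0.36399243 -1.11219293] 0.03472423297913517 0.0015241000211831906
```

View pics/c10.png

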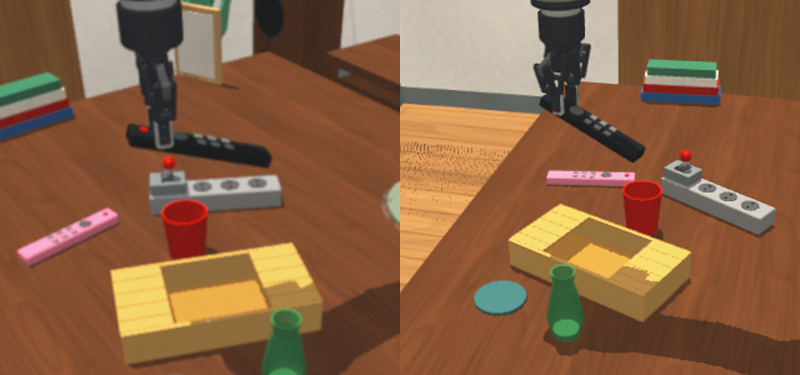

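The remote is held in the air, tilted with its back end down, at scene crop (268,160) and side crop (638,155). The tray is empty, and the vase, cup, coaster and switch still stand. Last, I'll measure the clearance, the stillness and the bystanders.

>>> drive_tool(steps=[20,0,0,0,0,20,0,0,0,0,20,0,0,0,0,20,0,0,0,0,20,0,0,0,0])

```text
clock: 14.95
position: [0.6177, -0.0385, 0.2983]
tool_rot: [-1.571, 0.0, -1.874]
force: [-0.5, 0.1, -1.5]
grip_width: 0.0348
```

Run:
```python
from h import *
np.set_printoptions(precision=3,suppress=True)
def tri(a,b,ma,mb):
    p,d=ray(ma,*a);q,e=ray(mb,*b); d/=np.linalg.norm(d);e/=np.linalg.norm(e)
    k=np.linalg.lstsq(np.c_[d,-e],q-p,rcond=None)[0]; x,y=p+d*k[0],q+e*k[1]; return (x+y)/2,np.linalg.norm(x-y)
ms,md=load('s10'),load('d10')
print('back low',tri((120+268*.8,163*.8),(150+237*.8,158*.8),ms,md)); print('front',tri((120+128*.8,130*.8),(150+141*.8,101*.8),ms,md))
for n in ('scene','side'):
    f=shot(n,n+'11')
    A=cv2.imread(f'pics/{n}0.png');B=cv2.imread(f'pics/{n}11.png');C=cv2.imread(f"pics/{'s10' if n=='scene' else 'd10'}.png")
    reg=[slice(90,240),slice(180,400)] if n=='scene' else [slice(90,200),slice(230,400)]
    print(n,'last two pictures differ: px>40:',(cv2.absdiff(B,C).max(2)>40).sum())
    for nm,lo,hi in [('vase',(45,80,20),(75,255,255)),('coaster',(80,60,40),(100,255,200)),('cup',(0,200,60),(6,255,255))]:
        o=[]
        for I in (A,B):
            k=cv2.inRange(cv2.cvtColor(I,cv2.COLOR_BGR2HSV),lo,hi); k[:150]=0;k[:,430:]=0
            _,_,s,c=cv2.connectedComponentsWithStats(k); i=1+np.argmax(s[1:,4]); o.append(c[i])
        print(' ',nm,o[0],o[1])
    o=[]
    for I in (A,B):
        k=cv2.inRange(cv2.cvtColor(I,cv2.COLOR_BGR2HSV),(0,170,120),(8,255,255)); k[:120 if n=='scene' else 150]=0;k[140 if n=='scene' else 172:]=0;k[:,:245 if n=='scene' else 360]=0;k[:,275 if n=='scene' else 400:]=0
        y,x=np.where(k); o+=[x.mean(),y.mean(),len(x)]
    print('  switch',np.array(o))
s=monitor.observe(); print(s['clock'],s['position'],s['force'],s['grip_width'],np.abs(s['qd']).max())
```

```text
back low (array([0.49 , 0.019, 0.313]), np.float64(0.07913653839115288))
front (array([ 0.663, -0.036,  0.383]), np.float64(0.06812452937712735))
scene last two pictures differ: px>40: 0
  vase [347.207 283.769] [347.199 283.707]
  coaster [258.337 321.44 ] [258.304 321.409]
  cup [268.07  182.207] [268.042 182.264]
  switch [254.667 129.352 108.    254.583 129.278 108.   ]
side last two pictures differ: px>40: 25
  vase [281.164 283.659] [281.266 283.719]
  coaster [229.811 277.803] [229.811 277.803]
  cup [343.474 204.256] [343.505 204.319]
  switch [378.108 163.843  83.    378.036 163.771  83.   ]
15.05 [ 0.618 -0.039  0.298] [ 0.482 -0.297 -2.282] 0.034893293986587644 0.0012520624049743255
```

Run:
```python
from h import *
np.set_printoptions(precision=3,suppress=True)
def tri(a,b,ma,mb):
    p,d=ray(ma,*a);q,e=ray(mb,*b); d/=np.linalg.norm(d);e/=np.linalg.norm(e)
    k=np.linalg.lstsq(np.c_[d,-e],q-p,rcond=None)[0]; x,y=p+d*k[0],q+e*k[1]; return (x+y)/2,np.linalg.norm(x-y)
ms,md=load('s10'),load('d10')
print('back low',tri((120+268*.8,163*.8),(150+239*.8,40+159*.8),ms,md)); print('front',tri((120+128*.8,130*.8),(150+141*.8,40+101*.8),ms,md))
shot('side','side12')
I={n:cv2.imread(f'pics/{n}.png') for n in ('d10','side11','side12')}
for a,b in (('d10','side11'),('side11','side12')):
    y,x=np.where(cv2.absdiff(I[a],I[b]).max(2)>40); print(a,b,len(x),list(zip(x,y))[:8])
for n,i in I.items():
    k=(i[115:170,255:345].max(2)<60); y,x=np.where(k); print(n,x.mean()+255,y.mean()+115,len(x),x.max()+255,y.max()+115)
```

```text
back low (array([0.476, 0.008, 0.259]), np.float64(0.0001102819160310865))
front (array([ 0.659, -0.043,  0.333]), np.float64(0.014808018000453132))
d10 side11 25 [(np.int64(252), np.int64(3)), (np.int64(299), np.int64(43)), (np.int64(300), np.int64(43)), (np.int64(297), np.int64(44)), (np.int64(295), np.int64(45)), (np.int64(296), np.int64(45)), (np.int64(260), np.int64(46)), (np.int64(258), np.int64(90))]
side11 side12 0 []
d10 304.24170212765955 141.41106382978722 1175 344 169
side11 304.27721088435374 141.31972789115645 1176 344 169
side12 304.3016142735769 141.33899745114698 1177 344 169
```

```bash
python3 -c "
from workcell import workorder
print(workorder.job_done())"
```

```text
the job is handed in; nothing more can be done
None
```

The charcoal remote is out of the tray and held still in the gripper over it. I handed the job in at about 15 s on the robot's clock, and no verdict is given.

I slid it about 40 mm towards the tray's back end and gripped it again nearer its red-button end. I then lifted that end so the cover tilted the remote in the jaws, and drew it out along its axis before raising it.

**Last checks:**
- **Height:** its lowest end is at about z = 0.26 m, against the 0.108 m needed. The sight lines for that end met to 0.1 mm, and those for the front end only to 15 mm.
- **Hold:** the grip was steady at about 35 mm, and joint speeds were about 0.001 rad/s.
- **Stillness:** the last two side pictures were identical. The pair before them differed in 25 scattered pixels, but the remote's image stayed within 0.1 pixel.
- **Bystanders:** the vase, dice cup, coaster and switch are within about 0.1 pixel of where they started in both views.

**What failed or disagreed:**
- **Missed grasp:** my first closing shut above the remote without touching it. The fingertips stood about 30 mm further back than the stated tool geometry, so I lowered the arm in small steps while watching the force.
- **Bad height reading:** my first height calculation missed a picture offset, and its sight lines were 79 mm apart. The figures above are from the corrected run.

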